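# Pour spare fuses into the tilt-out bin

### The job

Pull the tilt-out front of the white cabinet right out to its stop, then carry the caddy over and pour its three ceramic fuses into the tilted opening from close above, without touching the fuses with the gripper. Leave the front tilted out with all three fuses in the bin, and stand the emptied caddy upright on the shelf board again. Leave the lamp, the spanner and the door wedge where they are.

Things in the scene. Friction and masses are not known exactly. Their poses are not given: they have to be found in the camera images.
- cabinet: Fixed white plastic cabinet, 170 deep (x) x 150 wide (y) x 130 high, closed top. Origin: on the board, middle of the front's lower edge, on the hinge line of the tilting front. Its +x points back into the cabinet, -x out of its front (towards the robot), y across, z up; turned up to 0.3 rad from the world axes.
- bin (a joint): Tilt of the bin in rad about the hinge line (cabinet's y axis through its origin): 0 closed, front upright; 0.70 at the stop, its top moved out to the cabinet's -x and down. Starts at 0 to 0.1. Stiff: takes about 2 to 4 N at the lip and stays where it is left. Bin in one piece: front panel 8 thick x 150 x 170 high with its inner face on the hinge line, floor 100 deep, back wall 60 high, side cheeks.
- lip (a point): Middle of the top edge of the bin's front panel, half-way through its 8 mm. The panel's top 40 mm is a bare pull lip that stands above the cabinet's top when closed, free on both sides: hook it from behind or pinch it from above. Axes turn with the bin: z up along the panel, x to the inside. At the stop it lies about 113 mm in front of the hinge line and 127 mm up.
- mouth (a point): Fixed point in the cabinet's axes: middle of the opening to pour into once the front is at its stop, 55 mm in front of the hinge line, 130 mm above the board. The mouth is about 105 mm (x) x 122 mm (y), between the lip and the front edge of the cabinet's top.
- well (a point): Middle of the bin's inside, 50 mm behind the panel's inner face and 50 mm up from the hinge line in the bin's own axes (x from panel to back wall, y across, z up along the panel). A fuse is in the bin when its centre is within 55 mm of this in x, 63 mm in y, and from 50 mm below to 90 mm above in z.
- caddy_grip (a point): Centre of the crossbar handle of the loose grey plastic caddy (about 0.25 kg), 61 mm above its underside. The crossbar, 14 thick (caddy x) x 74 long (caddy y) x 24 high, bridges the trough over its middle, 45 mm above its floor. Axes are the caddy's: -x to the pouring edge, y along the crossbar, z up. Starts turned up to 0.7 rad from the world axes.
- pour_edge (a point): Middle of the caddy's pouring edge, 80 mm to -x of the crossbar and 47 mm below its centre. The caddy is an open trough 155 long (x -80 to +75) x 74 wide, sides and +x end wall 32 high, 4 thick. The -x end is open: the floor rises there as a 16 degree ramp over the last 35 mm to this edge. Tipped about 35 degrees or more to -x, the fuses roll out.
- fuse0: White ceramic cartridge fuse with steel end caps, cylinder 27 diameter x 60 long, about 75 g; origin at its centre, axis along its own y. Starts lying crosswise in the caddy, nearest the pouring edge; free to roll.
- fuse1: White ceramic cartridge fuse with steel end caps, cylinder 27 diameter x 60 long, about 75 g; origin at its centre, axis along its own y. Starts lying crosswise in the caddy, in the middle; free to roll.
- fuse2: White ceramic cartridge fuse with steel end caps, cylinder 27 diameter x 60 long, about 75 g; origin at its centre, axis along its own y. Starts lying crosswise in the caddy, nearest the end wall; free to roll.
- lamp: Bystander: small lamp like a yellow hard hat, 110 diameter x 110 high, loose; origin under its centre. Stands behind the work.
- spanner: Bystander: steel spanner 200 long, about 10 thick, loose, lying across nearest the robot; origin under its middle, long axis its x.
- wedge: Bystander: blue silicone door wedge 120 long (x) x 42 wide x 34 high at its +x end, loose; origin under its middle.
There are look-alikes about, which are no part of the job. Leave any turquoise look-alike of the part that bears caddy_grip alone. Leave any yellow look-alike of the fuse2 alone.

How it is judged (in metres and radians):
On the way, in this order (a step that is already met when the one before it is completed fails the run):
1. the bin front is pulled out to its stop (value of joint bin above 0.65 rad), for 0.2 s.
2. all three fuses are in the open bin (x of fuse0 in the frame of well between -0.055 and 0.055 m and y of fuse0 in the frame of well between -0.063 and 0.063 m and z of fuse0 in the frame of well between -0.05 and 0.09 m and x of fuse1 in the frame of well between -0.055 and 0.055 m and y of fuse1 in the frame of well between -0.063 and 0.063 m and z of fuse1 in the frame of well between -0.05 and 0.09 m and x of fuse2 in the frame of well between -0.055 and 0.055 m and y of fuse2 in the frame of well between -0.063 and 0.063 m and z of fuse2 in the frame of well between -0.05 and 0.09 m and value of joint bin above 0.6 rad), for 0.2 s.
At the end, for the whole second after the job is handed in: The bin front is still tilted out (over 0.62 rad of 0.70), the centres of all three fuses lie inside the bin and at rest, and the caddy stands upright (within 0.1 rad) on the shelf board (x of fuse0 in the frame of well between -0.055 and 0.055 m and y of fuse0 in the frame of well between -0.063 and 0.063 m and z of fuse0 in the frame of well between -0.05 and 0.09 m and x of fuse1 in the frame of well between -0.055 and 0.055 m and y of fuse1 in the frame of well between -0.063 and 0.063 m and z of fuse1 in the frame of well between -0.05 and 0.09 m and x of fuse2 in the frame of well between -0.055 and 0.055 m and y of fuse2 in the frame of well between -0.063 and 0.063 m and z of fuse2 in the frame of well between -0.05 and 0.09 m and value of joint bin above 0.62 rad and height (world z) of caddy_grip between 0.05 and 0.07 m and angle between caddy_grip's own z axis and vertical below 0.1 rad and linear speed of each of fuse0, fuse1, fuse2 below 0.05 m/s); the robot touches nothing.
It fails at once if the lamp is shifted more than 30 mm (distance of lamp from where it was at the start of the episode above 0.03 m).
It fails at once if the spanner is shifted more than 30 mm (distance of spanner from where it was at the start of the episode above 0.03 m).
It fails at once if the wedge is shifted more than 30 mm (distance of wedge from where it was at the start of the episode above 0.03 m).
It fails at once if a fuse is handled with the gripper's fingers (contact force between the fingers and fuse0 above 1 N or contact force between the fingers and fuse1 above 1 N or contact force between the fingers and fuse2 above 1 N).
It fails at once if a fuse is dropped from high up (faster than 2.3 m/s) (linear speed of any of fuse0, fuse1, fuse2 above 2.3 m/s).
It also fails if it takes over 72 s, if anything falls off the work surface, if the arm or the gripper's body presses on something with over 40 N, if the wrist force passes 120 N, or if a joint passes its speed limit or range.

### The arm

A 6-joint arm with a two-finger parallel gripper is mounted at the origin on the work surface. World frame = base frame: x ahead of the robot, y to its left, z up, the work surface at z = 0. Lengths are in mm, angles in rad, forces in N, time in s.
With the tool pointing down it reaches from about 325 to 775 mm from the base axis. Payload 9.3 kg.
Tool frame: the origin (TCP) lies midway between the tips of the shut fingers; the grasp point (between the pads) lies pinch_z behind it (pinch_z is the distance from the TCP to the grasp point, in mm); z points along the fingers, y is the direction in which the jaws open and shut (so a half turn about z gives the same grasp; the last joint's range is limited). The gripper opens to 85 mm and grips with 20 to 120 N. Pads are 22 mm wide; open, the fingers measure 114 mm over their backs; the gripper's body (76 mm by 85 mm) begins 54 mm behind the grasp point. The pads swing forward as they close: fully open they stand 13 mm farther back than shut.
Start: joints at [1.01, 0.259, 0.021, 1.334, 0, 1.418], TCP at [218.126, 504.894, 231.279] pointing down, gripper open.
Joint ranges: [-3.04, 3.04], [-0.91, 1.82], [-1.04, 1.36], [-1.92, 1.95], [-1.52, 1.45], [-3.14, 3.14]. Speed limits (rad/s): [2.22, 2.22, 2.79, 3.14, 3.14, 3.14].

### API

Orientations are given as a unit quaternion [x, y, z, w].
In Python, from cell import * gives the robot as it stands.
- The arm moves only by the tool step_arm, never from a script. Its argument "series" is a list of rows, each a list of 7 numbers: the closure, from -1 (fully open) to 1 (shut), then the shift along the tool's x, y, z in units of 30 mm (1.0 is 30 mm), then the turn, a rotation vector about the tool's x, y, z in units of 6 degrees (1.0 is 6 degrees). In form: [[jaw, tx, ty, tz, wx, wy, wz], ...]. A call has 1 to 20 rows; each row shifts and turns the pose as measured when the row begins, along the tool's axes as they then stand; what a row does not reach is not made up. A row lasts 1/12 s, in which the tool goes at most 41.7 mm and 7.16 degrees, less where a joint would pass 70% of its speed; a pose out of reach is approached as far as the arm can. A call is refused whole if a number of a shift passes 1 or a number of a turn 1, either way. A call with a gripper value outside its range is refused whole. The fingers move at their own pace and stop on an object; "squeeze" is the grip in N (left out, the last holds). Time passes only in rows, so rows that do not move let the fingers close. It gives the time, the measured TCP pose, the force and the opening at its end, in the units of the state.
- observe(): the state, without advancing time (a new reading comes with each control period).
- capture(name): name is "scene" or "top" or "wrist"; returns a dict with "color" (400x640x3 uint8, red, green, blue), "camera_matrix" (3x3 intrinsics, pixels), "distortion" ([k1, k2, p1, p2, k3] as OpenCV has them; the pictures are not rectified), "rvec" (rotation vector, rad) and "tvec" (3), from world to camera coordinates, as OpenCV has them. Camera axes: x right, y down, z forward; pixel columns grow to the right and rows downward; lengths in mm; the calibration is good to about 2 mm. A picture is of the moment at which its call begins. There is no depth.
- job_done(): hands the job in, once; it reports no verdict.
The state is a dict: "time": time; "qpos": joint angles; "dq": joint speeds; "tau": joint torques, N m; "ee_pos": TCP position; "tool_rot": TCP orientation; "contact_force": force on the tool from outside, world axes, zero at the start; "torque": the same for the moment, N m; "opening": opening from 0.0 (shut) to 1.0 (fully open).
Only numpy, scipy, OpenCV 4.12 (cv2) and the standard library are available. Lean on these libraries where they do the work, as an engineer would, in place of code of your own. Each camera call takes 0.05 s, during which the arm holds its last target.

## Working session

There is one attempt and no reset: what is moved stays moved. The work goes in short steps, Python scripts to look and compute and a tool call to move; the robot and the scene stay as the last step left them, time stands still between calls to the robot, and variables do not carry over. Pictures are saved under pics/ and viewed, and the job is handed in when it is done.

Besides the shell and the picture viewer there is one more tool, called in YAML: its name, and indented under it one key for each argument. step_arm: Moves the arm, as the interface text tells. Its arguments: {"type":"object","properties":{"series":{"type":"array","items":{"type":"array","items":{"type":"number"}}},"squeeze":{"type":"number"}},"required":["series"]}

```bash
ls; mkdir -p pics
python3 - <<'E'
from cell import *
import cv2
s=observe();print(s)
for n in ["scene","top","wrist"]:
    c=capture(n); cv2.imwrite(f"pics/{n}0.png",c["color"][:,:,::-1])
    print(n,c["camera_matrix"],c["distortion"],c["rvec"],c["tvec"])
E
```

```text
pics
{'time': 0.0, 'qpos': array([1.01039897e+00, 2.59182999e-01, 2.07331339e-02, 1.33368362e+00,
       1.10703300e-05, 1.41820063e+00]), 'dq': array([-0.00116191,  0.00137496, -0.00069156, -0.00295272, -0.00061044,
        0.00075075]), 'tau': array([-1.90254315e-03, -5.55643523e+01,  3.44531500e+01,  1.36727604e-02,
       -3.07441524e-04,  5.68066127e-07]), 'ee_pos': array([217.97023113, 504.65121304, 230.65989014]), 'tool_rot': array([ 2.02490837e-01,  9.79283929e-01, -6.24611130e-04, -2.38516881e-04]), 'contact_force': array([-0.18150469, -0.10478547, -0.56195857]), 'torque': array([0.00140563, 0.03733665, 0.0157187 ]), 'opening': 1.0030503566487565}
scene [[381.68055701   0.         325.67282259]
 [  0.         381.68055701 200.96561185]
 [  0.           0.           1.        ]] [-0.03852492  0.          0.          0.          0.        ] [ 1.81613617  1.77658239 -0.69136565] [ -60.86674748 -336.53195146 1417.03853334]
top [[505.62861818   0.         323.99328156]
 [  0.         505.62861818 192.63279524]
 [  0.           0.           1.        ]] [0.03194546 0.         0.         0.         0.        ] [ 2.17809313 -2.13449136  0.09830492] [  44.35706275  582.68210028 1169.0088384 ]
wrist [[307.82431307   0.         323.31356272]
 [  0.         307.82431307 193.48223568]
 [  0.           0.           1.        ]] [-0.00343741  0.          0.          0.          0.        ] [-2.3877727  -1.56877    -0.25686604] [-548.67885097  -40.47823856  380.97072469]
```

View pics/scene0.png

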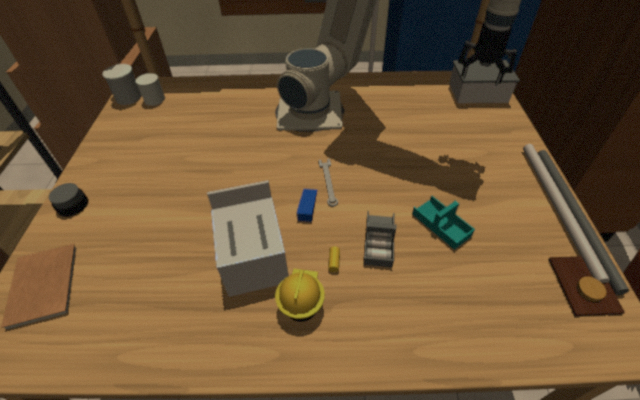

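View pics/top0.png

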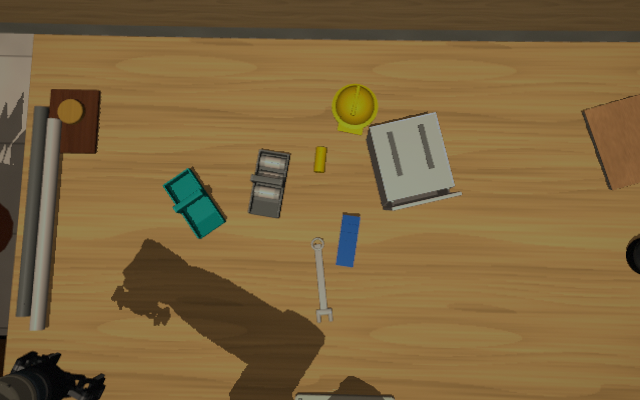

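View pics/wrist0.png

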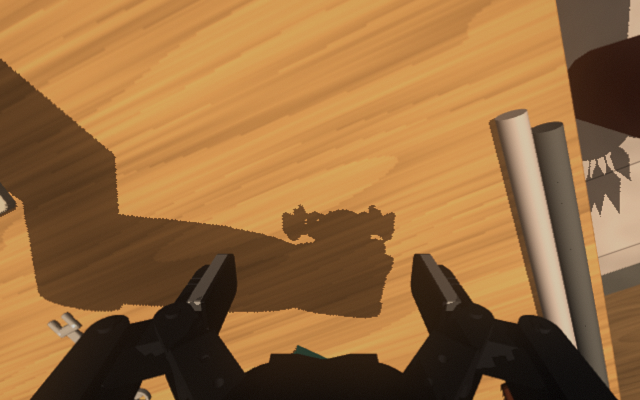

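Top view: the grey caddy is at (270,183), with its turquoise look-alike at (194,203). The yellow fuse look-alike is at (320,159). The cabinet top is at (410,160) with its lip along (393,207)-(461,195). The spanner is at (321,280), the wedge at (348,240) and the lamp at (355,107). I choose the grey caddy and will check it in close crops.

```bash
cat > h.py <<'E'
from cell import *
import cv2, numpy as np
from scipy.spatial.transform import Rotation as R
def ray(c,px):
    K=c["camera_matrix"];D=np.array(c["distortion"])
    u=cv2.undistortPoints(np.array([[px]],float),K,D)[0,0]
    Rm=cv2.Rodrigues(np.array(c["rvec"],float))[0]; t=np.array(c["tvec"],float).reshape(3)
    o=-Rm.T@t; d=Rm.T@np.array([u[0],u[1],1]); return o,d/np.linalg.norm(d)
def onz(c,px,z):
    o,d=ray(c,px); return o+d*(z-o[2])/d[2]
def tri(c1,p1,c2,p2):
    o1,d1=ray(c1,p1);o2,d2=ray(c2,p2)
    A=np.stack([d1,-d2],1); s=np.linalg.lstsq(A,o2-o1,rcond=None)[0]
    a=o1+s[0]*d1;b=o2+s[1]*d2; return (a+b)/2,np.linalg.norm(a-b)
def proj(c,P):
    return cv2.projectPoints(np.array(P,float).reshape(-1,1,3),np.array(c["rvec"],float),np.array(c["tvec"],float),c["camera_matrix"],np.array(c["distortion"]))[0][:,0]
def crop(c,x0,y0,x1,y1,f,name):
    im=c["color"][y0:y1,x0:x1,::-1]; cv2.imwrite("pics/"+name,cv2.resize(im,None,fx=f,fy=f,interpolation=cv2.INTER_CUBIC))
E
python3 - <<'E'
from h import *
t=capture("top"); s=capture("scene")
crop(t,235,135,335,235,6,"t_caddy.png"); crop(t,360,100,470,220,5,"t_cab.png")
crop(s,320,190,420,290,6,"s_caddy.png"); crop(s,200,175,295,300,4,"s_cab.png")
E
```

```text
(no output)
```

View pics/t_caddy.png

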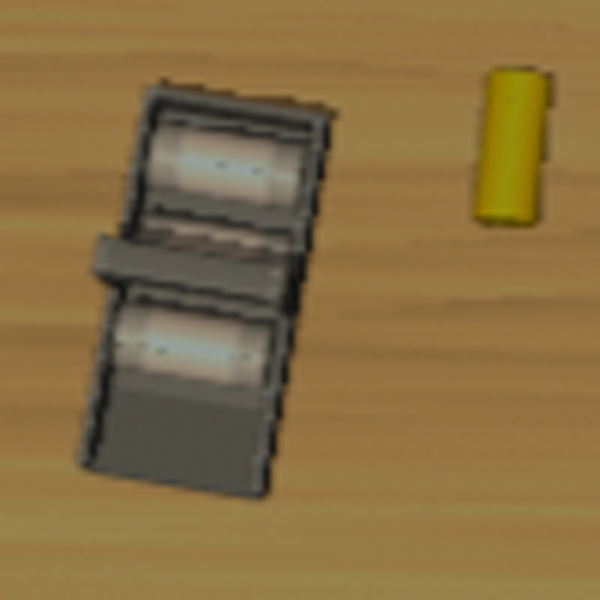

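View pics/t_cab.png

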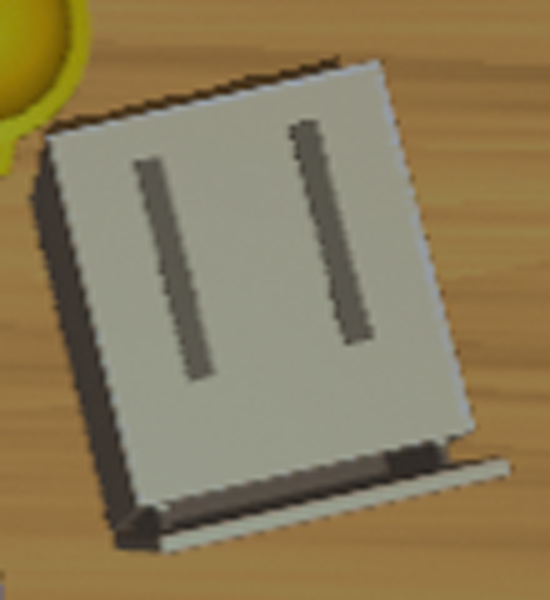

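View pics/s_caddy.png

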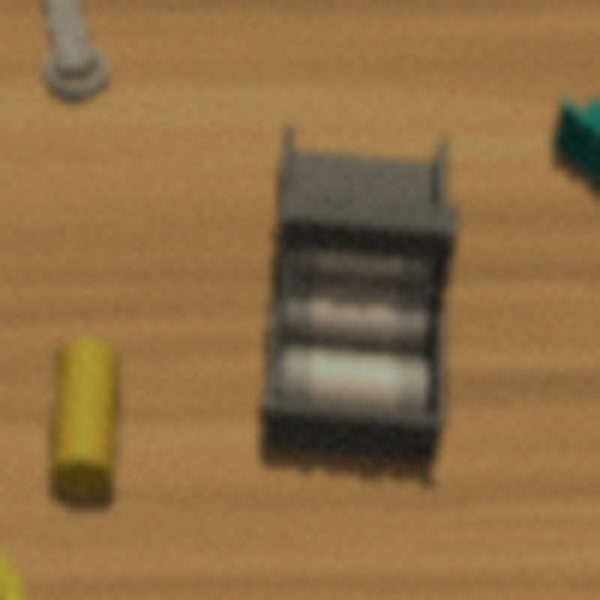

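View pics/s_cab.png

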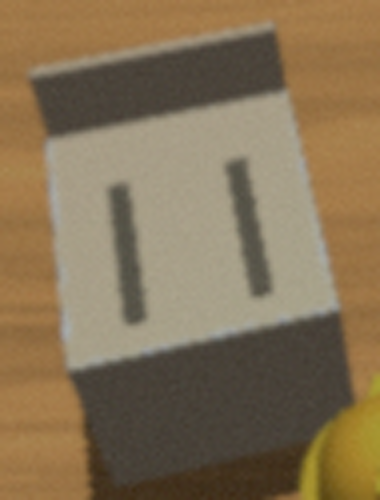

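Run:
```python
from h import *
np.set_printoptions(precision=1,suppress=True)
t=capture("top"); s=capture("scene")
P=lambda u,f,x0,y0:((u[0]+.5)/f-.5+x0,(u[1]+.5)/f-.5+y0)
tc=lambda u:P(u,6,235,135); tb=lambda u:P(u,5,360,100); sc=lambda u:P(u,6,320,190); sb=lambda u:P(u,4,200,175)
print("rim"); Q=[onz(t,tc(u),32) for u in [(148,88),(330,110),(268,497),(80,465)]]
for q in Q: print(q)
print([np.linalg.norm(Q[i]-Q[(i+1)%4]) for i in range(4)])
print("bar",[onz(t,tc(u),73) for u in [(102,237),(302,262),(285,305),(95,278)]])
print("bar scene",[onz(s,sc(u),73) for u in [(455,212),(280,210),(285,155),(440,160)]])
Q=[onz(t,tb(u),130) for u in [(50,137),(380,62),(472,430),(140,505)]]
print("cabtop");[print(q) for q in Q]
print([np.linalg.norm(Q[i]-Q[(i+1)%4]) for i in range(4)])
Q=[onz(s,sb(u),130) for u in [(288,92),(48,140),(72,368),(340,308)]]
print("cabtop scene");[print(q) for q in Q]
print("lip tri",tri(t,tb((162,545)),s,sb((272,24))),tri(t,tb((508,465)),s,sb((33,74))))
```

```text
rim
[683.6 213.9  32. ]
[676.  140.7  32. ]
[520.7 160.8  32. ]
[531.8 235.5  32. ]
[np.float64(73.58889397467074), np.float64(156.59109487589265), np.float64(75.5777849145764), np.float64(153.24733253527245)]
bar [array([617.1, 223.4,  73. ]), array([608.8, 146.1,  73. ]), array([592.1, 152.1,  73. ]), array([601.1, 225.5,  73. ])]
bar scene [array([605.1, 226.4,  73. ]), array([602. , 153.2,  73. ]), array([572.1, 158. ,  73. ]), array([576.7, 224. ,  73. ])]
cabtop
[718.7 -43.4 130. ]
[ 754.7 -188.3  130. ]
[ 591.7 -227.7  130. ]
[556.2 -84.3 130. ]
[np.float64(149.2927086813934), np.float64(167.61966172337566), np.float64(147.69513424816736), np.float64(167.5192826148661)]
cabtop scene
[555.5 -82.2 130. ]
[ 591.1 -225.6  130. ]
[ 753.5 -183.3  130. ]
[718.  -41.1 130. ]
lip tri (array([535.7, -89.1, 170.2]), np.float64(0.45236772890502636)) (array([ 571.9, -231.2,  168.6]), np.float64(4.08234972810776))
```

Top crop: the grey caddy holds three fuses, its end wall is away from the robot and its pouring edge faces it at crop (175,480). The crossbar runs (95,258)-(295,285). The measured sizes match the spec: rim 74-75 x 153-157, cabinet top 148 x 168, lip z about 169.

```bash
cat >> h.py <<'E'
YAW=0.245; CO=np.array([572.5,-155.8,0]); CR=R.from_euler('z',YAW)
def show():
    s=observe(); r=R.from_quat(s["tool_rot"]).as_matrix(); np.set_printoptions(precision=2,suppress=True)
    print("t",round(s["time"],2),"tcp",s["ee_pos"],"cab",CR.inv().apply(s["ee_pos"]-CO),"F",s["contact_force"],"open",round(s["opening"],3))
    print("tool x",r[:,0],"y",r[:,1],"z",r[:,2],"yaw_y",np.degrees(np.arctan2(r[1,1],r[0,1])).round(2),"q",s["qpos"])
    return s,r
def go(P=None,yaw_y=None):
    """units remaining: shift in tool axes; turn to pointing-down with tool y at yaw"""
    s,r=show()
    if P is not None: print("shift units",(r.T@(np.array(P)-s["ee_pos"]))/30)
    if yaw_y is not None:
        y=np.array([np.cos(np.radians(yaw_y)),np.sin(np.radians(yaw_y)),0]); z=np.array([0,0,-1.]); x=np.cross(y,z)
        T=np.stack([x,y,z],1); print("turn units",np.degrees(R.from_matrix(r.T@T).as_rotvec())/6)
E
python3 - <<'E'
from h import *
try: print("pinch_z",pinch_z)
except Exception as e: print(e); import cell; print([k for k in dir(cell) if k[0]!='_'])
w=capture("wrist"); o,d=ray(w,(320,193)); s=observe(); r=R.from_quat(s["tool_rot"]); print("cam in tool",r.inv().apply(o-s["ee_pos"]),r.inv().apply(d))
# approach above behind lip
go(CO+CR.apply([25,0,230]),104)
t=capture("top")
print("lamp",onz(t,(355,107),100))
E
```

```text
pinch_z 18.700000000000003
cam in tool [  83.45372501   -0.76257864 -142.40157641] [-0.31927304 -0.01106248  0.9475982 ]
t 0.4 tcp [218.11 504.87 231.18] cab [-183.56  726.9   231.18] F [-0.04  0.07  0.45] open 0.995
tool x [-0.92  0.4   0.  ] y [ 0.4   0.92 -0.  ] z [-0. -0. -1.] yaw_y 66.63 q [1.01 0.26 0.02 1.33 0.   1.42]
shift units [-20.24 -15.03   0.04]
turn units [-0.   -0.   -6.23]
lamp [771.91 -11.7  100.  ]
```

step_arm:
  series:
    - [1,-0.96,-0.72,0,0,0,0]
    - [1,-0.96,-0.72,0,0,0,0]
    - [1,-0.96,-0.72,0,0,0,0]
    - [1,-0.96,-0.72,0,0,0,0]
    - [1,-0.96,-0.72,0,0,0,0]
    - [1,-0.96,-0.72,0,0,0,0]
    - [1,-0.96,-0.72,0,0,0,0]
    - [1,-0.96,-0.72,0,0,0,0]
    - [1,-0.96,-0.72,0,0,0,0]
    - [1,-0.96,-0.72,0,0,0,0]
    - [1,-0.96,-0.72,0,0,0,0]
    - [1,-0.96,-0.72,0,0,0,0]
    - [1,-0.96,-0.72,0,0,0,0]
    - [1,-0.96,-0.72,0,0,0,0]
    - [1,-0.96,-0.72,0,0,0,0]
    - [1,-0.96,-0.72,0,0,0,0]
    - [1,-0.96,-0.72,0,0,0,0]
    - [1,-0.96,-0.72,0,0,0,0]
    - [1,-0.96,-0.72,0,0,0,0]
    - [1,-0.96,-0.72,0,0,0,0]
  squeeze: 40

```text
time: 2.12
ee_pos: [588.8, -143.9, 232.6]
tool_rot: [0.197, 0.98, 0.002, 0.003]
contact_force: [1.3, 0.3, 1.1]
opening: 0.001
```

step_arm:
  series:
    - [1,0,0,0,0,0,-0.9]
    - [1,0,0,0,0,0,-0.9]
    - [1,0,0,0,0,0,-0.9]
    - [1,0,0,0,0,0,-0.9]
    - [1,0,0,0,0,0,-0.9]
    - [1,0,0,0,0,0,-0.9]
    - [1,0,0,0,0,0,-0.9]

```text
time: 2.7
ee_pos: [592.1, -154.0, 228.3]
tool_rot: [-0.139, 0.99, 0.001, 0.002]
contact_force: [0.3, -0.1, 0.0]
opening: 0.002
```

Run:
```python
from h import *
go(CO+CR.apply([20,0,200]),104)
```

```text
t 2.7 tcp [ 592.12 -154.05  228.29] cab [ 19.46  -3.06 228.29] F [ 0.35 -0.06  0.02] open 0.002
tool x [-0.96 -0.28 -0.  ] y [-0.28  0.96  0.  ] z [ 0.  0. -1.] yaw_y 106.02 q [-0.39  0.36  0.17  1.37  0.   -0.67]
shift units [-0.02  0.1   0.94]
turn units [0.01 0.04 0.34]
```

step_arm:
  series:
    - [1,0,0,0.7,0,0,0.34]
    - [1,0,0.1,0.7,0,0,0]
    - [1,0,0,0.7,0,0,0]
    - [1,0,0,0.6,0,0,0]
    - [1,0,0,0,0,0,0]

```text
time: 3.12
ee_pos: [592.6, -151.4, 145.7]
tool_rot: [-0.125, 0.992, -0.0, 0.004]
contact_force: [-0.8, -0.9, -0.7]
opening: -0.002
```

Run:
```python
from h import *
show()
t=capture("top"); w=capture("wrist"); crop(t,340,90,480,220,4,"t1.png"); cv2.imwrite("pics/w1.png",w["color"][:,:,::-1])
```

```text
t 3.12 tcp [ 592.55 -151.43  145.74] cab [ 20.51  -0.63 145.74] F [-0.78 -0.86 -0.73] open -0.002
tool x [-0.97 -0.25 -0.01] y [-0.25  0.97 -0.  ] z [ 0.01  0.   -1.  ] yaw_y 104.32 q [-0.39  0.39 -0.    1.17  0.   -0.64]
```

View pics/w1.png

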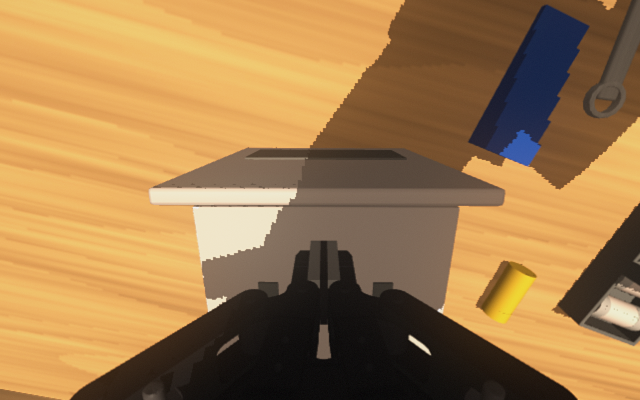

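step_arm:
  series:
    - [1,0.4,0,0,0,0,0]
    - [1,0.4,0,0,0,0,0]
    - [1,0.4,0,0,0,0,0]
    - [1,0.4,0,0.04,0,0,0]
    - [1,0.4,0,0.1,0,0,0]
    - [1,0.4,0,0.15,0,0,0]
    - [1,0.35,0,0.2,0,0,0]

```text
time: 3.8
ee_pos: [515.9, -174.4, 142.0]
tool_rot: [-0.126, 0.992, -0.004, 0.014]
contact_force: [1.2, 2.6, 1.9]
opening: 0.0
```

Run:
```python
from h import *
show()
```

```text
t 3.8 tcp [ 515.92 -174.36  142.04] cab [-59.39  -4.28 142.04] F [1.16 2.57 1.91] open 0.0
tool x [-0.97 -0.25 -0.03] y [-0.25  0.97 -0.01] z [ 0.03 -0.   -1.  ] yaw_y 104.44 q [-0.49  0.27 -0.19  1.08  0.01 -0.74]
```

step_arm:
  series:
    - [1,0.1,0.03,0.5,0,0,0]
    - [1,0.25,0.03,0.35,0,0,0]
    - [1,0.3,0.03,0.3,0,0,0]
    - [1,0.3,0,0.25,0,0,0]

```text
time: 4.13
ee_pos: [492.4, -181.1, 107.2]
tool_rot: [-0.126, 0.992, -0.008, 0.025]
contact_force: [25.5, 36.0, 65.8]
opening: -0.002
```

Run:
```python
from h import *
show()
s=capture("scene"); crop(s,190,140,330,310,4,"s2.png")
t=capture("top"); crop(t,340,90,480,240,4,"t2.png")
```

```text
t 4.13 tcp [ 492.38 -181.09  107.23] cab [-83.87  -5.1  107.23] F [25.48 35.96 65.85] open -0.002
tool x [-0.97 -0.25 -0.05] y [-0.25  0.97 -0.02] z [ 0.05 -0.01 -1.  ] yaw_y 104.41 q [-0.52  0.25 -0.32  0.95  0.02 -0.77]
```

View pics/s2.png

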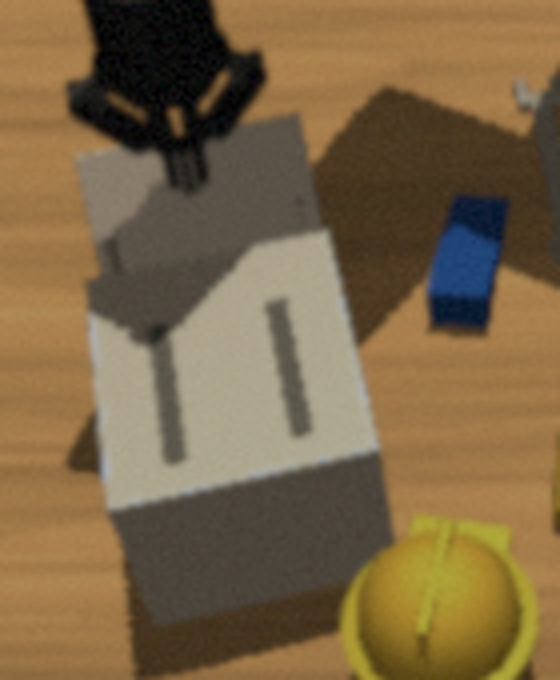

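View pics/t2.png

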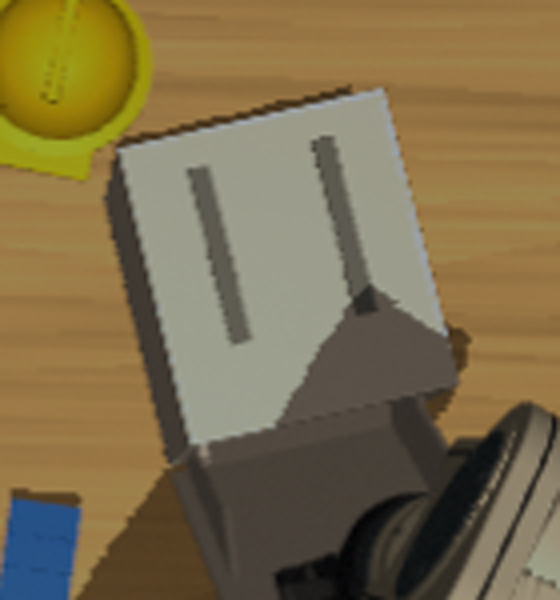

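The force of about 80 N says the finger is pressing the panel against its stop. I'll back off inward, then up.

step_arm:
  series:
    - [1,-0.3,0,-0.3,0,0,0]
    - [1,-0.2,0,-0.5,0,0,0]
    - [1,-0.2,0,-0.9,0,0,0]
    - [1,0,0,-1,0,0,0]
    - [1,0,0,-1,0,0,0]
    - [1,0,0,-1,0,0,0]
    - [-1,0,0,-1,0,0,0.9]
    - [-1,0,0,0,0,0,0.9]
    - [-1,0,0,0,0,0,0.9]

```text
time: 4.98
ee_pos: [499.0, -174.9, 300.0]
tool_rot: [0.02, 0.999, -0.008, 0.035]
contact_force: [0.1, -0.2, -1.1]
opening: 0.416
```

Run:
```python
from h import *
go([604,187,230],172.6)
s=capture("scene"); crop(s,190,140,330,310,4,"s3.png")
```

```text
t 4.98 tcp [ 499.05 -174.9   300.  ] cab [-75.89  -0.71 300.  ] F [ 0.12 -0.21 -1.13] open 0.416
tool x [-1.    0.04 -0.07] y [ 0.04  1.   -0.01] z [ 0.07 -0.02 -1.  ] yaw_y 87.69 q [-0.51  0.16  0.07  1.4   0.02 -0.47]
shift units [-2.85 12.23  2.37]
turn units [ -0.61   0.45 -14.14]
```

View pics/s3.png

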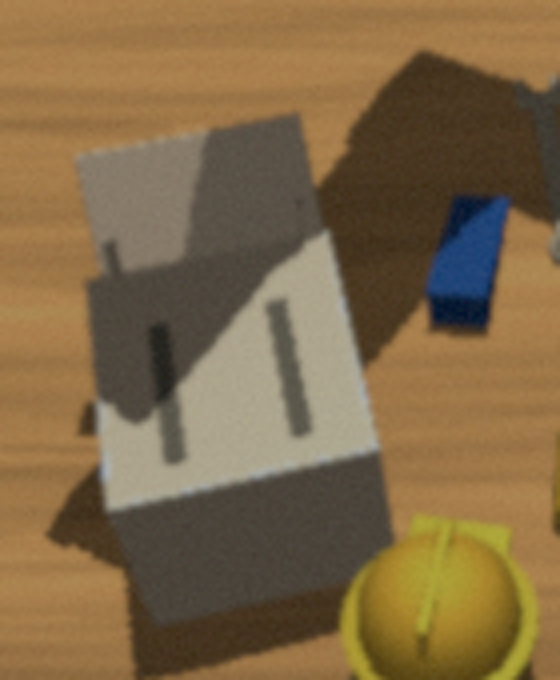

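Run:
```python
from h import *
s=capture("scene")
for u in [(77,157),(298,115)]:
    p=onz(s,((u[0]+.5)/4-.5+190,(u[1]+.5)/4-.5+140),128); print(p,CR.inv().apply(p-CO))
go([604,187,230],-7.4)
```

```text
[ 482.2300269  -253.21405496  128.        ] [-111.20266539  -72.60945778  128.        ]
[ 446.56742269 -110.96849395  128.        ] [-111.29772834   74.03846048  128.        ]
t 5.08 tcp [ 499.1  -174.86  299.61] cab [-75.83  -0.68 299.61] F [ 0.25 -0.03 -0.5 ] open 0.597
tool x [-1.    0.04 -0.07] y [ 0.04  1.   -0.01] z [ 0.07 -0.02 -1.  ] yaw_y 87.85 q [-0.51  0.16  0.06  1.4   0.02 -0.47]
shift units [-2.88 12.22  2.35]
turn units [ 0.46  0.63 15.87]
```

step_arm:
  series:
    - [-1,-0.2,0.9,0.17,0,0,0]
    - [-1,-0.2,0.9,0.17,0,0,0]
    - [-1,-0.2,0.9,0.17,0,0,0]
    - [-1,-0.2,0.9,0.17,0,0,0]
    - [-1,-0.2,0.9,0.17,0,0,0]
    - [-1,-0.2,0.9,0.17,0,0,0]
    - [-1,-0.2,0.9,0.17,0,0,0]
    - [-1,-0.2,0.9,0.17,0,0,0]
    - [-1,-0.2,0.9,0.17,0,0,0]
    - [-1,-0.2,0.9,0.17,0,0,0]
    - [-1,-0.2,0.9,0.17,0,0,0]
    - [-1,-0.2,0.9,0.17,0,0,0]
    - [-1,-0.2,0.9,0.17,0,0,0]
    - [-1,-0.1,0.5,0,0,0,0]
    - [-1,0,0,0,0,0,1]
    - [-1,0,0,0,0,0,1]
    - [-1,0,0,0,0,0,1]

```text
time: 6.5
ee_pos: [586.1, 201.6, 227.2]
tool_rot: [0.148, 0.988, -0.006, 0.034]
contact_force: [0.6, -0.2, -0.5]
opening: 1.002
```

step_arm:
  series:
    - [-1,0,0,0,0,0,1]
    - [-1,0,0,0,0,0,1]
    - [-1,0,0,0,0,0,1]
    - [-1,0,0,0,0,0,1]
    - [-1,0,0,0,0,0,1]
    - [-1,0,0,0,0,0,1]
    - [-1,0,0,0,0,0,1]
    - [-1,0,0,0,0,0,1]
    - [-1,0,0,0,0,0,1]
    - [-1,0,0,0,0,0,1]
    - [-1,0,0,0,0,0,1]
    - [-1,0,0,0,0,0,1]
    - [-1,0,0,0,0,0,1]

```text
time: 7.58
ee_pos: [580.3, 197.0, 224.6]
tool_rot: [0.743, 0.668, 0.013, 0.028]
contact_force: [0.2, 0.1, 0.5]
opening: 0.997
```

Run:
```python
from h import *
go([604,187,180],-7.4)
```

```text
t 7.58 tcp [580.33 197.01 224.57] cab [ 93.17 340.37 224.57] F [0.19 0.15 0.48] open 0.997
tool x [ 0.11  0.99 -0.02] y [ 0.99 -0.1   0.06] z [ 0.06 -0.02 -1.  ] yaw_y -6.02 q [ 0.21  0.34  0.12  1.3  -0.04  1.88]
shift units [-0.22  0.73  1.54]
turn units [0.56 0.17 0.22]
```

step_arm:
  series:
    - [-1,-0.2,0.7,0.5,0.56,0.17,0.22]
    - [-1,0,0,0,0,0,0]

```text
time: 7.75
ee_pos: [600.3, 188.3, 209.6]
tool_rot: [0.751, 0.661, -0.001, -0.002]
contact_force: [-0.0, -0.0, -2.1]
opening: 1.003
```

Run:
```python
from h import *
go([604,187,180],-7.4)
w=capture("wrist"); cv2.imwrite("pics/w4.png",w["color"][:,:,::-1])
```

```text
t 7.75 tcp [600.27 188.26 209.63] cab [110.4  327.04 209.63] F [-0.04 -0.03 -2.12] open 1.003
tool x [0.13 0.99 0.  ] y [ 0.99 -0.13 -0.  ] z [-0.  0. -1.] yaw_y -7.32 q [0.17 0.4  0.18 1.35 0.   1.87]
shift units [-0.03  0.13  0.99]
turn units [-0.04 -0.    0.01]
```

View pics/w4.png

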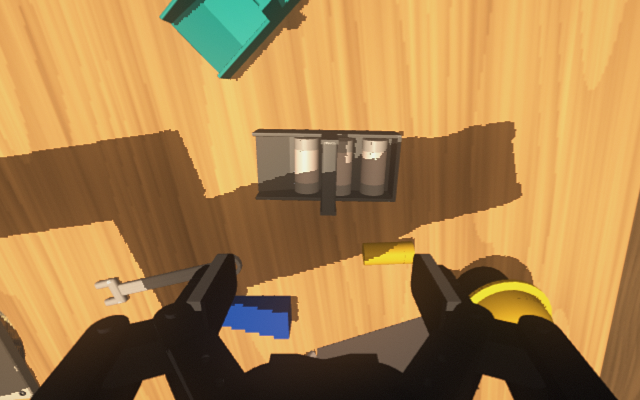

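The wrist view shows the caddy at (328,165) with its pouring edge to the left at (257,165). The crossbar runs (328,140) to (328,215), with the fuses on either side of it.

Run:
```python
from h import *
w=capture("wrist"); crop(w,245,115,415,225,4.5,"w5.png")
for p in [(322,141),(336.5,141),(335.5,215),(321,215)]: print(onz(w,p,73))
for p in [(253,131),(402,134),(397,202),(256,199)]: print(onz(w,p,32))
```

```text
[601.40430085 226.5473526   73.        ]
[614.54313605 224.87535524  73.        ]
[605.30588425 152.35937324  73.        ]
[591.07054054 154.16420347  73.        ]
[530.71592305 239.40219424  32.        ]
[683.6835486  216.82213801  32.        ]
[674.73259819 142.07481484  32.        ]
[519.12043218 165.40949145  32.        ]
```

View pics/w5.png

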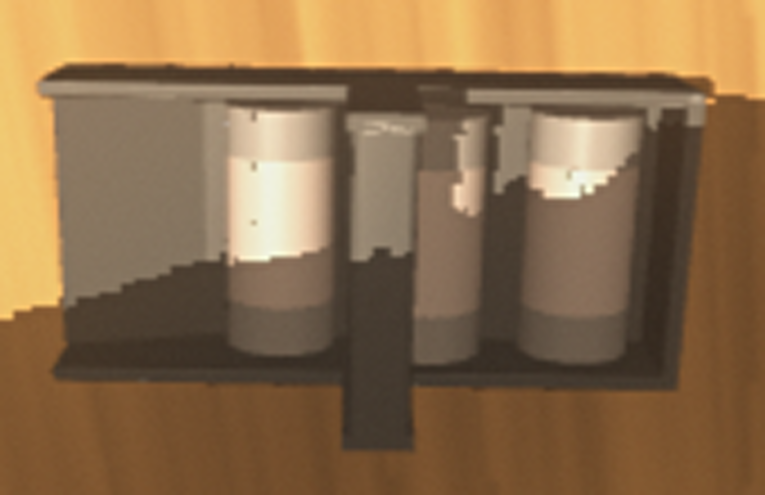

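step_arm:
  series:
    - [-1,0,0.11,0.8,0,0,0.1]
    - [-1,0,0,1,0,0,0]
    - [-1,0,0,1,0,0,0]
    - [-1,0,0,0.8,0,0,0]
    - [-1,0,0,0,0,0,0]

```text
time: 8.27
ee_pos: [602.2, 189.0, 107.3]
tool_rot: [0.749, 0.663, 0.006, 0.004]
contact_force: [-0.9, 0.5, 0.2]
opening: 1.0
```

Run:
```python
from h import *
go([603.7,188.4,45],-7.9)
```

```text
t 8.27 tcp [602.19 189.   107.29] cab [112.44 327.3  107.29] F [-0.95  0.48  0.24] open 1.0
tool x [0.12 0.99 0.  ] y [ 0.99 -0.12  0.01] z [ 0.01  0.   -1.  ] yaw_y -7.01 q [ 0.17  0.44 -0.02  1.09 -0.    1.86]
shift units [-0.02  0.03  2.08]
turn units [ 0.12 -0.03  0.15]
```

step_arm:
  series:
    - [-1,0,0.04,0.6,0.1,0,0.15]
    - [-1,0,0,0.7,0,0,0]
    - [-1,0,0,0.5,0,0,0]
    - [-1,0,0,0.22,0,0,0]
    - [-1,0,0,0,0,0,0]

```text
time: 8.68
ee_pos: [604.2, 189.8, 53.2]
tool_rot: [0.751, 0.661, 0.005, 0.002]
contact_force: [-0.3, 0.2, -0.5]
opening: 0.998
```

Run:
```python
from h import *
go([603.7,188.4,45],-7.9)
```

```text
t 8.68 tcp [604.19 189.82  53.15] cab [114.58 327.61  53.15] F [-0.35  0.21 -0.49] open 0.998
tool x [0.13 0.99 0.  ] y [ 0.99 -0.13  0.01] z [ 0.01  0.   -1.  ] yaw_y -7.32 q [ 0.17  0.49 -0.09  0.98  0.    1.87]
shift units [-0.05 -0.01  0.27]
turn units [ 0.1  -0.05  0.1 ]
```

step_arm:
  series:
    - [-1,-0.03,0,0.27,0.08,-0.04,0.1]
    - [-1,0,0,0.05,0,0,0]
    - [0,0,0,0,0,0,0]
    - [0.5,0,0,0,0,0,0]
    - [1,0,0,0,0,0,0]
    - [1,0,0,0,0,0,0]
    - [1,0,0,0,0,0,0]
    - [1,0,0,0,0,0,0]
    - [1,0,0,0,0,0,0]
  squeeze: 60

```text
time: 9.43
ee_pos: [606.6, 189.6, 50.1]
tool_rot: [0.754, 0.657, 0.004, 0.003]
contact_force: [0.6, -0.2, -2.0]
opening: 0.152
```

Run:
```python
from h import *
go([603.7,188.4,45],-7.9)
w=capture("wrist"); cv2.imwrite("pics/w6.png",w["color"][:,:,::-1])
```

```text
t 9.43 tcp [606.63 189.57  50.09] cab [116.88 326.78  50.09] F [ 0.56 -0.22 -1.96] open 0.152
tool x [0.14 0.99 0.  ] y [ 0.99 -0.14  0.01] z [ 0.01  0.   -1.  ] yaw_y -7.83 q [ 0.17  0.49 -0.09  0.97 -0.    1.88]
shift units [-0.05 -0.09  0.17]
turn units [ 0.1  -0.03  0.01]
```

View pics/w6.png

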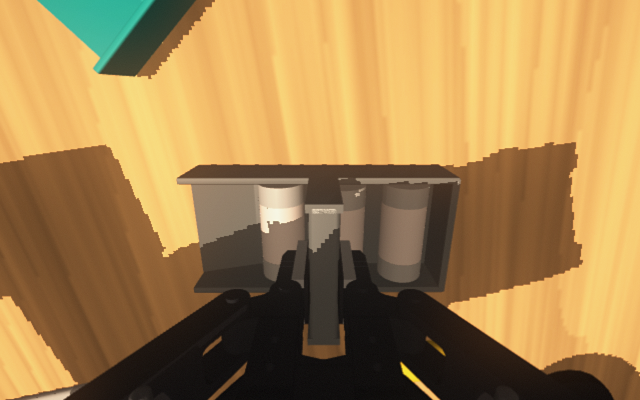

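The grasp sits about 5 mm high, so I'll regrip lower to hold the bar better.

step_arm:
  series:
    - [0.3,0,0,0,0,0,0]
    - [0.3,0,0,0.1,0.08,0,0]
    - [0.3,0,0,0.2,0,0,0]
    - [0.3,0,0,0.1,0,0,0]
    - [1,0,0,0,0,0,0]
    - [1,0,0,0,0,0,0]
    - [1,0,0,0,0,0,0]
    - [1,0,0,0,0,0,0]
    - [1,0,0,0,0,0,0]
  squeeze: 80

```text
time: 10.23
ee_pos: [606.8, 189.5, 36.6]
tool_rot: [0.754, 0.657, 0.001, -0.001]
contact_force: [0.2, -0.3, 0.5]
opening: 0.154
```

Run:
```python
from h import *
go([603.7,188.4,45],-7.9)
```

```text
t 10.23 tcp [606.76 189.51  36.57] cab [116.99 326.69  36.57] F [ 0.17 -0.3   0.46] open 0.154
tool x [0.14 0.99 0.  ] y [ 0.99 -0.14  0.  ] z [ 0.  0. -1.] yaw_y -7.83 q [ 0.17  0.51 -0.1   0.96  0.    1.88]
shift units [-0.05 -0.1  -0.28]
turn units [ 0.01 -0.03  0.01]
```

step_arm:
  series:
    - [0.3,0,0,0,0,0,0]
    - [0.3,0,0,0,0,0,0]
    - [0.3,0,0,-0.22,0,0,0]
    - [0.3,0,0,0,0,0,0]
    - [1,0,0,0,0,0,0]
    - [1,0,0,0,0,0,0]
    - [1,0,0,0,0,0,0]
    - [1,0,0,0,0,0,0]
    - [1,0,0,0,0,0,0]
  squeeze: 80

```text
time: 10.98
ee_pos: [606.8, 189.5, 44.0]
tool_rot: [0.754, 0.657, 0.001, -0.001]
contact_force: [0.8, 0.2, 1.4]
opening: 0.149
```

Run:
```python
from h import *
go([603.7,188.4,45],-7.9)
```

```text
t 10.98 tcp [606.77 189.51  44.01] cab [117.01 326.69  44.01] F [0.82 0.17 1.36] open 0.149
tool x [0.14 0.99 0.  ] y [ 0.99 -0.14  0.  ] z [ 0.  0. -1.] yaw_y -7.83 q [ 0.17  0.5  -0.09  0.97  0.    1.88]
shift units [-0.05 -0.1  -0.03]
turn units [ 0.01 -0.03  0.01]
```

step_arm:
  series:
    - [1,0,0,-0.15,0,0,0]
    - [1,0,0,-0.3,0,0,0]
    - [1,0,0,-0.45,0,0,0]
    - [1,0,0,-0.55,0,0,0]
    - [1,0,0,-0.6,0,0,0]
    - [1,0,0,-0.6,0,0,0]
    - [1,0,0,-0.6,0,0,0]
    - [1,0,0,-0.6,0,0,0]
    - [1,0,0,-0.6,0,0,0]
    - [1,0,0,-0.5,0,0,0]
    - [1,0,0,-0.4,0,0,0]
    - [1,0,0,-0.25,0,0,0]
    - [1,0,0,-0.1,0,0,0]
    - [1,0,0,0,0,0,0]

```text
time: 12.15
ee_pos: [602.0, 188.2, 223.3]
tool_rot: [0.754, 0.657, -0.005, -0.004]
contact_force: [0.2, -0.4, -5.3]
opening: 0.148
```

Run:
```python
from h import *
e=CO+CR.apply([40+5,0,195+15]) 
print(e); go(e,14.04)
w=capture("wrist"); cv2.imwrite("pics/w7.png",w["color"][:,:,::-1])
```

```text
[ 616.15617962 -144.88496538  210.        ]
t 12.15 tcp [601.97 188.24 223.34] cab [112.04 326.62 223.34] F [ 0.23 -0.42 -5.34] open 0.148
tool x [ 0.14  0.99 -0.  ] y [ 0.99 -0.14 -0.01] z [-0.01  0.   -1.  ] yaw_y -7.83 q [0.17 0.41 0.23 1.4  0.   1.88]
shift units [-10.94   1.99   0.44]
turn units [-0.13 -0.01 -3.64]
```

View pics/w7.png

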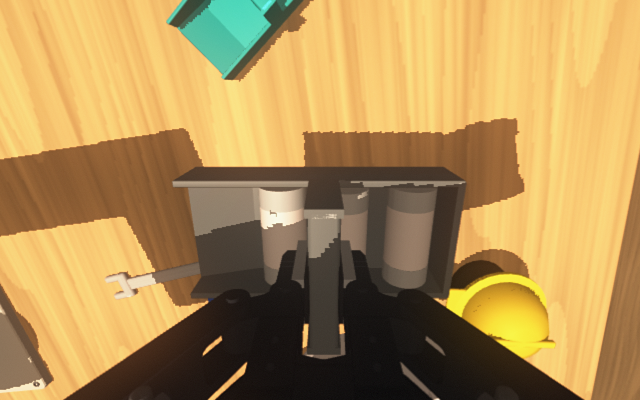

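step_arm:
  series:
    - [1,-0.2,0.02,0,0,0,0]
    - [1,-0.4,0.05,0,0,0,0]
    - [1,-0.6,0.1,0,0,0,0]
    - [1,-0.7,0.13,0,0,0,0]
    - [1,-0.7,0.13,0,0,0,0]
    - [1,-0.7,0.13,0,0,0,0]
    - [1,-0.7,0.13,0,0,0,0]
    - [1,-0.7,0.13,0,0,0,0]
    - [1,-0.7,0.13,0,0,0,0]
    - [1,-0.7,0.13,0,0,0,0]
    - [1,-0.7,0.13,0,0,0,0]
    - [1,-0.7,0.13,0,0,0,0]
    - [1,-0.7,0.13,0,0,0,0]
    - [1,-0.7,0.13,0,0,0,0]
    - [1,-0.6,0.1,0,0,0,0]
    - [1,-0.5,0.1,0,0,0,0]
    - [1,-0.4,0.05,0,0,0,0]
    - [1,-0.2,0.02,0,0,0,0]

```text
time: 13.7
ee_pos: [603.3, -164.1, 206.9]
tool_rot: [0.754, 0.656, -0.015, -0.013]
contact_force: [0.1, 0.2, -5.2]
opening: 0.149
```

step_arm:
  series:
    - [1,0,0,0,0,0,-0.1]
    - [1,0,0,0,0,0,-0.2]
    - [1,0,0,0,0,0,-0.3]
    - [1,0,0,0,0,0,-0.4]
    - [1,0,0,0,0,0,-0.4]
    - [1,0,0,0,0,0,-0.4]
    - [1,0,0,0,0,0,-0.4]
    - [1,0,0,0,0,0,-0.4]
    - [1,0,0,0,0,0,-0.4]
    - [1,0,0,0,0,0,-0.3]
    - [1,0,0,0,0,0,-0.2]
    - [1,0,0,0,0,0,-0.1]
    - [1,0,0,0,0,0,0]

```text
time: 14.78
ee_pos: [601.6, -154.9, 206.2]
tool_rot: [0.602, 0.799, -0.012, -0.018]
contact_force: [-0.6, 0.1, -4.6]
opening: 0.149
```

Run:
```python
from h import *
e=CO+CR.apply([45,0,205]) 
go(e,14.04)
w=capture("wrist"); cv2.imwrite("pics/w8.png",w["color"][:,:,::-1])
t=capture("top"); crop(t,340,90,480,240,4,"t8.png")
```

```text
t 14.78 tcp [ 601.56 -154.88  206.16] cab [ 28.41  -6.16 206.16] F [-0.58  0.08 -4.55] open 0.149
tool x [-0.28  0.96  0.02] y [ 0.96  0.28 -0.04] z [-0.04  0.   -1.  ] yaw_y 16.04 q [-0.38  0.42  0.2   1.39 -0.01  0.91]
shift units [0.19 0.56 0.02]
turn units [-0.39 -0.14  0.33]
```

View pics/w8.png

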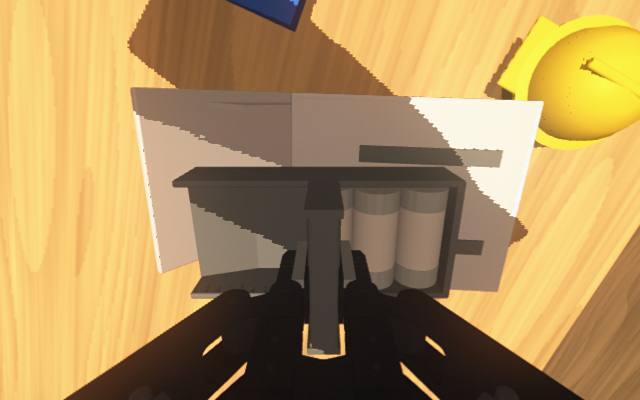

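View pics/t8.png

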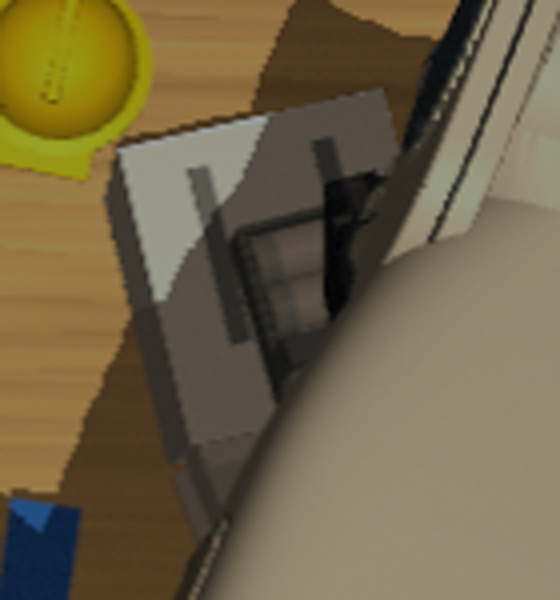

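step_arm:
  series:
    - [1,0.05,0.1,0,-0.1,0,0.08]
    - [1,0.05,0.12,0,-0.1,-0.07,0.08]
    - [1,0.05,0.12,0,-0.1,-0.07,0.08]
    - [1,0.05,0.07,0,-0.1,0,0.08]
    - [1,0,-0.03,-0.08,-0.3,0,0]
    - [1,0,-0.03,-0.08,-0.3,0,0]
    - [1,0,-0.03,-0.08,-0.3,0,0]
    - [1,0,-0.03,-0.08,-0.3,0,0]
    - [1,0,0,0,0,0,0]
    - [1,0,0,0,0,0,0]

```text
time: 15.72
ee_pos: [609.1, -144.4, 215.2]
tool_rot: [0.617, 0.784, 0.054, 0.043]
contact_force: [0.5, -0.2, -5.5]
opening: 0.153
```

```bash
cat >> h.py <<'E'
def edge():
    s,r=show(); p=s["ee_pos"]+r@np.array([0,-80,30.]); lo=s["ee_pos"]+r@np.array([0,-80,44.])
    print("EDGE cab",CR.inv().apply(p-CO),"low",CR.inv().apply(lo-CO),"tilt",np.degrees(np.arcsin(r[2,1])),"roll",np.degrees(np.arcsin(r[2,0])))
E
python3 - <<'E'
from h import *
edge()
w=capture("wrist"); cv2.imwrite("pics/w9.png",w["color"][:,:,::-1])
E
```

```text
t 15.72 tcp [ 609.12 -144.38  215.16] cab [ 38.3    2.2  215.16] F [ 0.47 -0.18 -5.51] open 0.153
tool x [-0.24  0.97 -0.  ] y [0.96 0.23 0.14] z [ 0.13  0.03 -0.99] yaw_y 13.6 q [-0.41  0.31  0.05  1.2   0.08  0.93]
EDGE cab [-36.8    2.73 174.42] low [-34.87   2.69 160.55] tilt 7.923726215517523 roll -0.0773496520961579
```

View pics/w9.png

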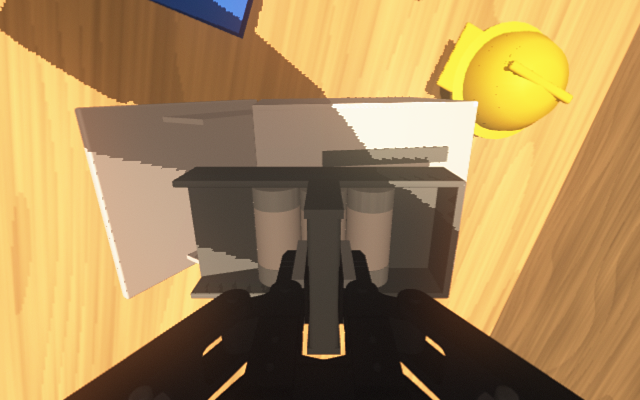

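step_arm:
  series:
    - [1,0,-0.03,0.05,-0.2,0,0]
    - [1,0,-0.03,0.1,-0.2,0,0]
    - [1,0,-0.03,0.12,-0.2,0,0]
    - [1,0,-0.03,0.12,-0.2,0,0]
    - [1,0,-0.01,0.08,-0.1,0,0]
    - [1,0,0,0,0,0,0]

```text
time: 16.27
ee_pos: [609.5, -144.1, 199.1]
tool_rot: [0.614, 0.781, 0.091, 0.072]
contact_force: [0.9, 0.6, -5.1]
opening: 0.152
```

Run:
```python
from h import *
edge()
```

```text
t 16.27 tcp [ 609.55 -144.09  199.08] cab [ 38.78   2.37 199.08] F [ 0.88  0.59 -5.11] open 0.152
tool x [-0.24  0.97 -0.  ] y [0.95 0.23 0.23] z [ 0.22  0.05 -0.97] yaw_y 13.62 q [-0.43  0.27 -0.07  1.05  0.14  0.91]
EDGE cab [-32.19   2.87 151.5 ] low [-28.97   2.84 137.88] tilt 13.280174037578993 roll -0.04631922352852921
```

step_arm:
  series:
    - [1,0,-0.05,-0.07,-0.2,0,0]
    - [1,0,-0.05,-0.08,-0.25,0,0]
    - [1,0,-0.05,-0.08,-0.25,0,0]
    - [1,0,-0.05,-0.08,-0.25,0,0]
    - [1,0,-0.04,-0.08,-0.25,0,0]
    - [1,0,-0.04,-0.08,-0.25,0,0]
    - [1,0,-0.04,-0.08,-0.25,0,0]
    - [1,0,0,0,0,0,0]
    - [1,0,0,0,0,0,0]
    - [1,0,0,0,0,0,0]

```text
time: 17.1
ee_pos: [596.8, -147.9, 215.4]
tool_rot: [0.604, 0.769, 0.163, 0.13]
contact_force: [-0.8, -0.4, -3.4]
opening: 0.148
```

Run:
```python
from h import *
edge()
w=capture("wrist"); cv2.imwrite("pics/w10.png",w["color"][:,:,::-1])
s=capture("scene"); crop(s,190,120,330,310,3,"s10.png")
```

```text
t 17.1 tcp [ 596.79 -147.9   215.38] cab [ 25.48   1.78 215.38] F [-0.8  -0.44 -3.4 ] open 0.148
tool x [-0.24  0.97 -0.  ] y [0.89 0.22 0.41] z [ 0.4   0.09 -0.91] yaw_y 13.74 q [-0.51  0.16 -0.23  0.86  0.28  0.86]
EDGE cab [-35.31   1.97 155.35] low [-29.6    1.89 142.56] tilt 24.08276392912317 roll -0.20597415137802147
```

View pics/w10.png

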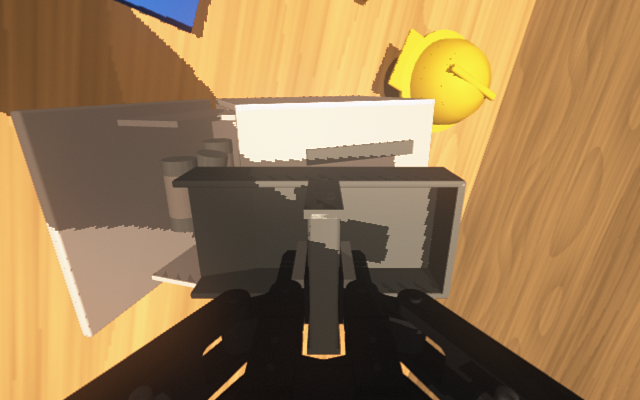

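View pics/s10.png

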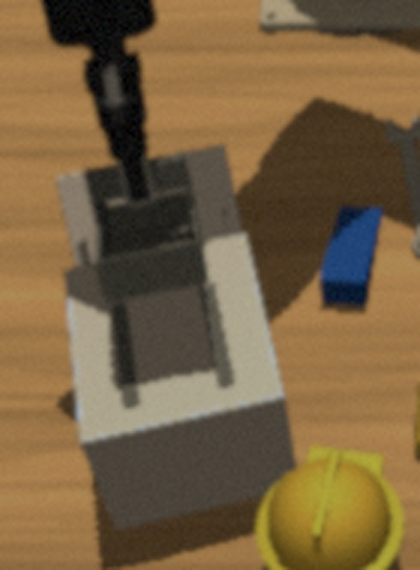

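The caddy is empty, and fuses show in the bin at wrist-view (180,190) and (212,155). I'll lift, level and check the count.

step_arm:
  series:
    - [1,0,0.12,-0.27,0,0,0]
    - [1,0,0.25,-0.54,0,0,0]
    - [1,0,0.4,-0.9,0,0,0]
    - [1,0,0.3,-0.7,0,0,0]
    - [1,0,0,0,0.6,0,0]
    - [1,0,0,0,0.6,0,0]
    - [1,0,0,0,0.6,0,0]
    - [1,0,0,0,0.6,0,0]
    - [1,0,0,0,0.6,0,0]
    - [1,0,0,0,0.6,0,0]
    - [1,0,0,0,0.4,0,0]
    - [1,0,0,0,0,0,0]

```text
time: 18.2
ee_pos: [599.0, -146.2, 307.1]
tool_rot: [0.617, 0.787, -0.008, -0.001]
contact_force: [-0.1, -0.8, -3.5]
opening: 0.15
```

Run:
```python
from h import *
go([605,188,225],-7.8)
w=capture("wrist"); cv2.imwrite("pics/w11.png",w["color"][:,:,::-1])
```

```text
t 18.2 tcp [ 598.98 -146.16  307.06] cab [ 28.03   2.93 307.06] F [-0.13 -0.78 -3.46] open 0.15
tool x [-0.24  0.97 -0.01] y [ 0.97  0.24 -0.01] z [-0.01 -0.01 -1.  ] yaw_y 13.85 q [-0.37  0.38  0.39  1.59 -0.01  0.96]
shift units [10.79  2.9   2.61]
turn units [-0.12  0.1   3.61]
```

View pics/w11.png

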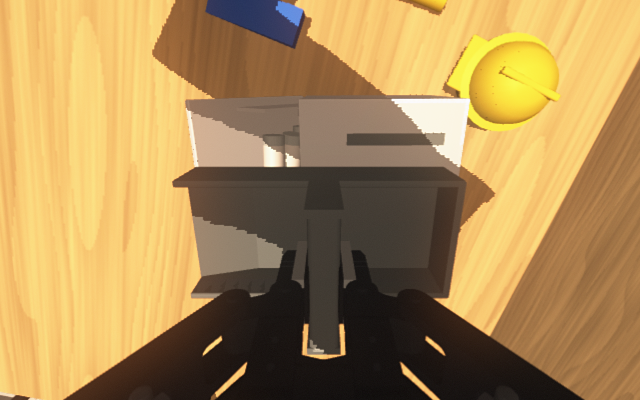

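step_arm:
  series:
    - [1,0.3,0.08,0.06,0,0,0]
    - [1,0.6,0.16,0.12,0,0,0]
    - [1,0.8,0.21,0.18,0,0,0]
    - [1,0.8,0.21,0.18,0,0,0]
    - [1,0.8,0.21,0.18,0,0,0]
    - [1,0.8,0.21,0.18,0,0,0]
    - [1,0.8,0.21,0.18,0,0,0]
    - [1,0.8,0.21,0.18,0,0,0]
    - [1,0.8,0.21,0.18,0,0,0]
    - [1,0.8,0.21,0.18,0,0,0]
    - [1,0.8,0.21,0.18,0,0,0]
    - [1,0.8,0.21,0.18,0,0,0]
    - [1,0.8,0.21,0.18,0,0,0]
    - [1,0.6,0.2,0.1,0,0,0]
    - [1,0.3,0.1,0.1,0,0,0]
    - [1,0,0,0,0,0,0]

```text
time: 19.58
ee_pos: [599.3, 202.9, 238.1]
tool_rot: [0.619, 0.785, 0.008, 0.007]
contact_force: [0.3, 0.5, -3.3]
opening: 0.15
```

Run:
```python
from h import *
go([605,188,100],-7.8)
t=capture("top"); crop(t,230,90,480,250,3,"t12.png"); crop(t,380,180,470,240,8,"t12b.png")
s=capture("scene"); crop(s,190,140,420,310,3,"s12.png")
```

```text
t 19.58 tcp [599.33 202.94 238.1 ] cab [113.04 341.52 238.1 ] F [ 0.3   0.5  -3.33] open 0.15
tool x [-0.23  0.97 -0.  ] y [0.97 0.23 0.02] z [ 0.02  0.   -1.  ] yaw_y 13.48 q [0.19 0.39 0.23 1.39 0.   1.53]
shift units [-0.53 -0.03  4.6 ]
turn units [ 0.2  -0.03  3.55]
```

View pics/t12b.png

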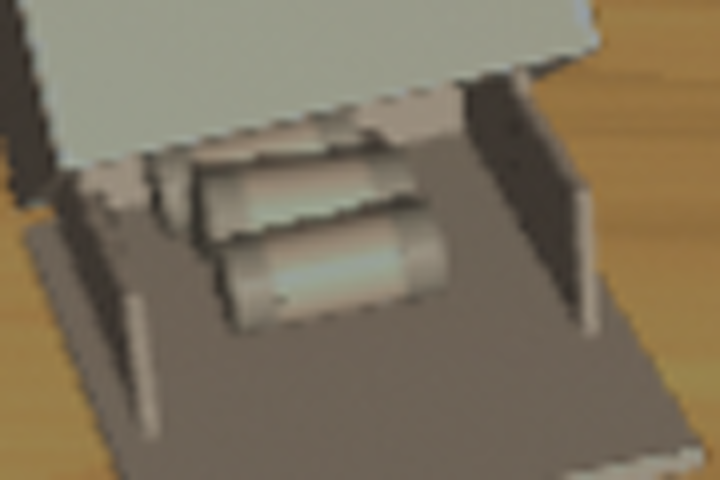

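View pics/s12.png

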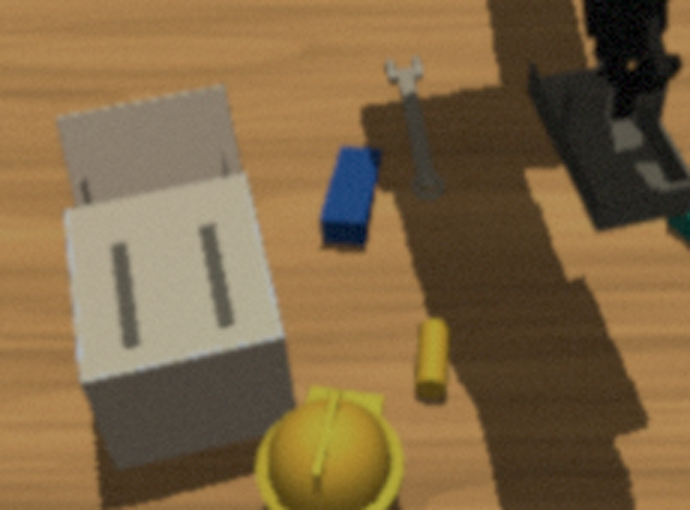

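Top crop: three fuses lie in the bin at crop (335,265), (310,195) and (265,145). I'll turn the caddy back and set it down in its old, clear spot.

step_arm:
  series:
    - [1,-0.1,0,0,0.05,0,0.6]
    - [1,-0.1,0,0,0.05,0,0.6]
    - [1,-0.1,0,0,0.05,0,0.6]
    - [1,-0.1,0,0,0.05,0,0.6]
    - [1,-0.1,0,0,0,0,0.6]
    - [1,0,0,0,0,0,0.55]
    - [1,0,0,0.5,0,0,0]
    - [1,0,0,0.9,0,0,0]
    - [1,0,0,0.9,0,0,0]
    - [1,0,0,0.9,0,0,0]
    - [1,0,0,0.7,0,0,0]
    - [1,0,0,0.4,0,0,0]
    - [1,0,0,0,0,0,0]

```text
time: 20.77
ee_pos: [605.7, 164.9, 114.1]
tool_rot: [0.767, 0.641, 0.007, 0.005]
contact_force: [-0.7, 0.6, -2.3]
opening: 0.153
```

Run:
```python
from h import *
go([605,188,44],-7.8)
```

```text
t 20.77 tcp [605.67 164.88 114.09] cab [109.96 303.06 114.09] F [-0.65  0.6  -2.25] open 0.153
tool x [0.18 0.98 0.  ] y [ 0.98 -0.18  0.02] z [ 0.02  0.   -1.  ] yaw_y -10.26 q [ 0.13  0.43 -0.02  1.1  -0.    1.88]
shift units [ 0.74 -0.2   2.34]
turn units [ 0.16 -0.04 -0.41]
```

step_arm:
  series:
    - [1,0.4,-0.1,0,0.16,0,-0.3]
    - [1,0.35,-0.1,0.2,0,0,0]
    - [1,0,0,0.5,0,0,0]
    - [1,0,0,0.6,0,0,0]
    - [1,0,0,0.4,0,0,0]
    - [1,0,0,0,0,0,0]

```text
time: 21.27
ee_pos: [607.2, 189.3, 67.6]
tool_rot: [0.758, 0.652, 0.006, 0.0]
contact_force: [-0.5, 1.0, -2.9]
opening: 0.151
```

Run:
```python
from h import *
go([605,188,44],-7.8)
```

```text
t 21.27 tcp [607.17 189.31  67.64] cab [117.34 326.4   67.64] F [-0.53  1.03 -2.91] open 0.151
tool x [0.15 0.99 0.01] y [ 0.99 -0.15  0.01] z [ 0.01  0.01 -1.  ] yaw_y -8.54 q [ 0.17  0.48 -0.07  1.01  0.01  1.89]
shift units [-0.06 -0.07  0.79]
turn units [ 0.08 -0.08 -0.12]
```

step_arm:
  series:
    - [1,0,0,0.3,0.08,-0.08,0]
    - [1,0,0,0.2,0,0,0]
    - [1,0,0,0.1,0,0,0]
    - [1,0,0,0,0,0,0]

```text
time: 21.6
ee_pos: [608.9, 191.0, 51.2]
tool_rot: [0.757, 0.653, 0.001, 0.001]
contact_force: [0.2, -0.6, -2.0]
opening: 0.149
```

Run:
```python
from h import *
go([605,188,44],-7.8)
```

```text
t 21.6 tcp [608.95 191.02  51.24] cab [119.48 327.62  51.24] F [ 0.18 -0.57 -2.01] open 0.149
tool x [0.15 0.99 0.  ] y [ 0.99 -0.15  0.  ] z [ 0.  0. -1.] yaw_y -8.48 q [ 0.17  0.5  -0.07  0.99 -0.    1.89]
shift units [-0.12 -0.12  0.24]
turn units [ 0.03 -0.   -0.11]
```

step_arm:
  series:
    - [1,0,0,0.15,0,0,0]
    - [1,0,0,0.1,0,0,0]
    - [1,0,0,0.02,0,0,0]

```text
time: 21.85
ee_pos: [610.0, 191.2, 44.0]
tool_rot: [0.757, 0.653, 0.002, 0.002]
contact_force: [-0.9, -1.3, 4.1]
opening: 0.149
```

Run:
```python
from h import *
go([605,188,44],-7.8)
```

```text
t 21.85 tcp [610.01 191.19  44.01] cab [120.55 327.53  44.01] F [-0.94 -1.32  4.14] open 0.149
tool x [0.15 0.99 0.  ] y [ 0.99 -0.15  0.01] z [ 0.01  0.   -1.  ] yaw_y -8.49 q [ 0.17  0.51 -0.08  0.97 -0.    1.89]
shift units [-0.13 -0.15 -0.  ]
turn units [ 0.05 -0.01 -0.11]
```

The caddy is on the board: the force flipped to +4 N at the same TCP height as the grasp. I'll open, rise and check.

step_arm:
  series:
    - [0.5,0,0,0,0,0,0]
    - [0,0,0,0,0,0,0]
    - [-0.5,0,0,0,0,0,0]
    - [-0.5,0,0,0,0,0,0]
    - [-0.5,0,0,0,0,0,0]
    - [-0.5,0,0,-0.3,0,0,0]
    - [-0.5,0,0,-0.7,0,0,0]
    - [-0.5,0,0,-1,0,0,0]
    - [-0.5,0,0,-1,0,0,0]
    - [-0.5,0,0,-1,0,0,0]
    - [-0.5,0,0,-1,0,0,0]
    - [-0.5,0,0,0,0,0,0]

```text
time: 22.85
ee_pos: [607.9, 190.7, 204.6]
tool_rot: [0.758, 0.653, 0.002, 0.002]
contact_force: [-0.3, -0.0, 1.6]
opening: 0.751
```

Run:
```python
from h import *
show()
t=capture("top"); crop(t,230,80,480,330,2.4,"t13.png")
s=capture("scene"); crop(s,190,140,420,310,3,"s13.png")
w=capture("wrist"); cv2.imwrite("pics/w13.png",w["color"][:,:,::-1])
for u in [(335,265),(310,195),(265,145)]:
    px=((u[0]+.5)/8-.5+380,(u[1]+.5)/8-.5+180)
    for z in (30,60,90):
        p=CR.inv().apply(onz(t,px,z)-CO); a=.7
        # bin axes: z up along panel=(-sin,0,cos), x inside=(cos,0,sin)
        print(u,z,"well frame",[round(p[0]*np.cos(a)+p[2]*np.sin(a)-50,1),round(p[1],1),round(-p[0]*np.sin(a)+p[2]*np.cos(a)-50,1)])
```

```text
t 22.85 tcp [607.89 190.67 204.59] cab [118.37 327.53 204.59] F [-0.33 -0.01  1.58] open 0.751
tool x [0.15 0.99 0.  ] y [ 0.99 -0.15  0.01] z [ 0.01  0.   -1.  ] yaw_y -8.51 q [ 0.17  0.41  0.18  1.34 -0.    1.89]
(335, 265) 30 well frame [np.float64(-59.2), np.float64(-10.2), np.float64(-3.0)]
(335, 265) 60 well frame [np.float64(-40.6), np.float64(-4.6), np.float64(20.5)]
(335, 265) 90 well frame [np.float64(-21.9), np.float64(1.0), np.float64(44.0)]
(310, 195) 30 well frame [np.float64(-42.6), np.float64(-8.1), np.float64(-17.0)]
(310, 195) 60 well frame [np.float64(-24.4), np.float64(-2.5), np.float64(6.9)]
(310, 195) 90 well frame [np.float64(-6.1), np.float64(3.0), np.float64(30.7)]
(265, 145) 30 well frame [np.float64(-29.3), np.float64(1.3), np.float64(-28.2)]
(265, 145) 60 well frame [np.float64(-11.4), np.float64(6.6), np.float64(-4.1)]
(265, 145) 90 well frame [np.float64(6.5), np.float64(11.8), np.float64(20.1)]
```

View pics/t13.png

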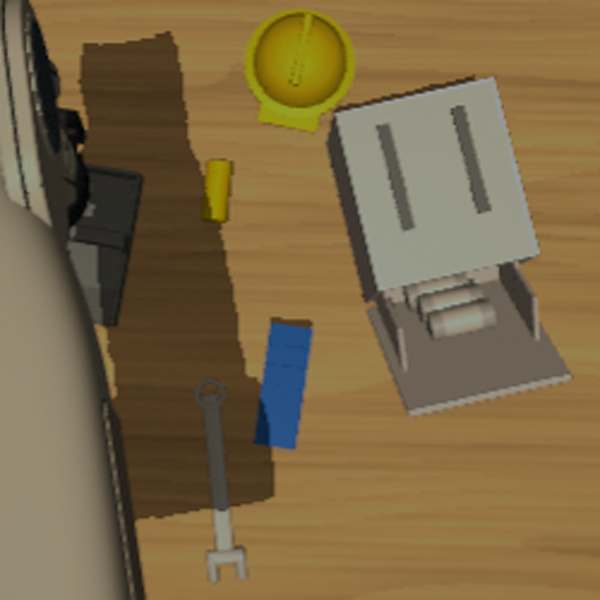

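View pics/s13.png

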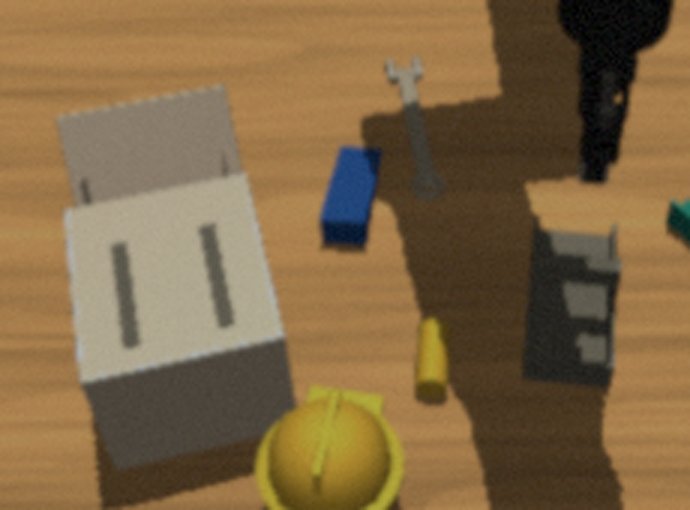

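View pics/w13.png

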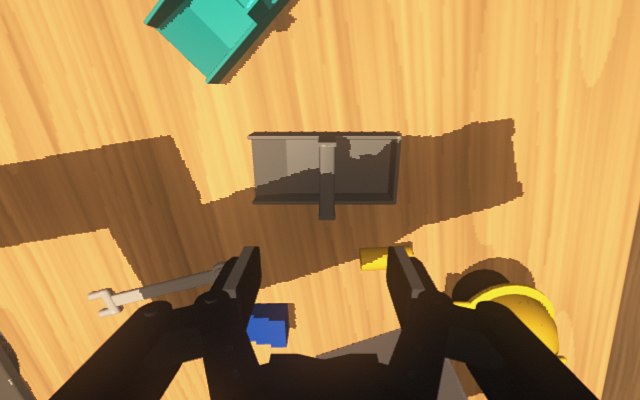

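Wrist view: the caddy is empty and upright at (326,170). Top view: three fuses in the bin at (462,318), (445,302) and (430,290), with the front still out. The arm is clear, so I'll hand in.

Run:
```python
from h import *
print(job_done())
```

```text
the job is handed in; nothing more can be done
None
```

The job is handed in at about 23 s of the 72 s allowed; `job_done()` gives no verdict. I hooked the front from behind and pulled it to its stop. I then carried the grey caddy over, tipped it to about 24° just above the mouth, and stood it back on its old spot. I regripped the crossbar twice to get the grasp height right before lifting.

**Last checks**
- **Front:** measured once after the pull, the lip was 111 mm out and about 128 mm up, against 113 and 127 mm for the stop. It looked unchanged in the last pictures.
- **Fuses:** three are visible in the bin. My rough estimate from one view puts the front one at about x -37, y -4, z +25 mm in the well frame, inside the limits. The other two fit at any plausible height, but I did not triangulate them.
- **Caddy:** it is empty and upright on the board, released at the same tool height as the grasp. I judged upright by eye.
- **Lamp, spanner, wedge and look-alikes:** none appears to have moved in the pictures, but I did not measure them.
- **Arm:** it stands clear of everything, about 130 mm above the caddy.

**What did not go to plan**
- The pull against the stop peaked at about 80 N at the wrist for a moment, through the shut fingers. That is under the 120 N wrist limit. It would exceed the 40 N limit if that limit also counts the fingers.
- The fuses all rolled out at about 24°, not the 35° given.

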